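# Seat the thread pitch comb on the press spindle and check it lies flat

### The job

Pick up the long thread pitch comb by its upright handle and seat it on the press spindle lying in the wooden cradle, about midway between the cradle's two end blocks, feeling along until all its teeth drop fully home into the thread. Let go, then check that it sits flat by pressing lightly down with the fingertips on its back, first on its left end and then on its right end as seen from the robot, and leave it seated there untouched. The thread and comb bruise easily, so never push the comb onto the spindle with more than about 20 N, and leave the other things on the counter where they are.

Things in the scene. Friction and masses are not known exactly. Their poses are not given: they have to be found in the camera images.
- leaf_grip (a point): Middle of the upright handle of the long comb (dark steel, 0.3-0.5 kg, 110 mm long along y, 42 mm wide, 70 mm high, z up, same either way round), 52 mm above its feet, 18 mm below its top. Handle: 14 mm thick (x), 26 mm long (y), standing on a flat back 24 mm wide, 110 mm long, whose top is 22 mm below this point. It starts standing on its tooth feet on the counter.
- leaf_teeth (a point): Point on the long comb's underside, level with its tooth feet, 52 mm below leaf_grip. Under the back are 9 teeth 12 mm apart along y, each 4.5 mm thick and cut as an upside-down 90 degree V notch, apex 17 mm above the feet, that straddles the spindle and centres itself across it. The middle tooth is at y = 0.
- leaf_a (a point): Point on top of the long comb's flat back at its +y end, 40 mm from the middle (22 mm below leaf_grip): one of the two places to press.
- leaf_b (a point): The same at its -y end, 40 mm from the middle.
- cradle: Fixed wooden cradle holding the press spindle along its y axis. Origin at the centre of its underside; base board 70 x 280 x 12 mm, an end block 60 x 24 mm and 55 mm high centred 118 mm either side along y. +y end is the left one seen from the robot. With the comb's teeth home, leaf_grip is 98.4 mm above this origin; with teeth resting on the ridges, 104.1 mm.
- spindle_axis (a point): Point on the steel spindle's axis midway between the blocks, 45 mm above the cradle's origin. Square-cut thread: ridges 34 mm across, 5 mm wide, every 12 mm; grooves 7 mm wide, 26 mm across, square to the axis, over 180 mm. Where the grooves lie along y (anywhere in the pitch) varies and is NOT measured. A tooth has 1.2 mm play each way. The spindle stays put below 60 N lengthwise.
- fine_mid (a point): Bystander: the short fine comb, 64 mm long (y), 42 mm wide, 54 mm high with a round knob; point 27 mm up. Not for this spindle.
- jar_mid (a point): Bystander: burgundy glass button jar, 76 mm across, 102 mm high; point half-way up.
- spool_mid (a point): Bystander: boxwood spool, 38 mm across, 46 mm high; point half-way up.
- weight_mid (a point): Bystander: brass weight, 46 mm across, 54 mm high; point half-way up.
- buckle_mid (a point): Bystander: flat chrome cuff buckle, 44 x 34 x 5 mm; point at its middle.
- plier_mid (a point): Bystander: steel snap plier lying flat, about 150 mm long (x), 45 mm wide, 14 mm high; point at its pivot.
Mind the look-alikes: they are no part of the job. Leave any blue look-alike of the part that bears leaf_grip alone.

How it is judged:
On the way, in this order (a step that is already met when the one before it is completed fails the run):
1. the comb's teeth are fully home in the spindle's thread, near the middle, lying level (z of leaf_grip in the frame of cradle between 0.094 and 0.1002 m and x of leaf_grip in the frame of cradle between -0.005 and 0.005 m and y of leaf_grip in the frame of cradle between -0.02 and 0.02 m and angle between the y axis of leaf_grip and the y axis of cradle, either way round below 0.06 rad and angle between leaf_grip's own z axis and vertical below 0.04 rad), for 0.2 s.
2. the fingertips press down (over 2 N) on the left end of the comb's back while it stays home and flat (all of step 1 and contact force between the fingers and leaf above 2 N and ((y of leaf_a in the frame of cradle above 0 m and horizontal distance between the grasp point and leaf_a below 0.022 m) or (y of leaf_b in the frame of cradle above 0 m and horizontal distance between the grasp point and leaf_b below 0.022 m))), for 0.2 s.
3. then the same on the right end (all of step 1 and contact force between the fingers and leaf above 2 N and ((y of leaf_a in the frame of cradle below 0 m and horizontal distance between the grasp point and leaf_a below 0.022 m) or (y of leaf_b in the frame of cradle below 0 m and horizontal distance between the grasp point and leaf_b below 0.022 m))), for 0.2 s.
At the end, for the whole second after the job is handed in: The comb rests untouched and still on the spindle with its teeth home (leaf_grip 94 to 100.2 mm above the cradle's origin, on ridges it would be 104), within 5 mm of the axis sideways and 20 mm of midway lengthwise, in line with the spindle within 0.06 rad and upright within 0.04 rad (all of step 1 and linear speed of leaf below 0.01 m/s and contact force between each of the arm, the fingers and leaf below 0.1 N).
It fails at once if the contact forces between comb and spindle or cradle, summed over the notch flanks, pass 40 N (about what a straight push of 20 N gives) (contact force between leaf and cradle above 40 N).
It fails at once if a bystander (fine comb, jar, spool, weight, buckle or plier) is shifted by more than 15 mm (distance of any of fine_mid, jar_mid, spool_mid, weight_mid, buckle_mid, plier_mid from where it was at the start of the episode above 0.015 m).
It also fails if it takes over 61 s, if anything falls off the work surface, if the arm or the gripper's body presses on something with over 40 N, if the wrist force passes 120 N, or if a joint passes its speed limit or range.

### The arm

A 7-joint arm with a two-finger parallel gripper is mounted at the origin on the work surface. World frame = base frame: x ahead of the robot, y to its left, z up, the work surface at z = 0. Lengths are in m, angles in rad, forces in N, time in s.
With the tool pointing down it reaches from about 0.4 to 0.9 m from the base axis. Payload 5.5 kg.
Tool frame: the origin (TCP) lies midway between the tips of the shut fingers; the grasp point (between the pads) lies 19 mm behind it; z points along the fingers, y is the line along which they close (so a half turn about z gives the same grasp; the last joint's range is limited). The gripper opens to 85 mm and grips with 20 to 120 N. Pads are 22 mm wide; open, the fingers measure 114 mm over their backs; the gripper's body (76 mm by 85 mm) begins 54 mm behind the grasp point. The pads swing forward as they close: fully open they stand 13 mm farther back than shut.
Start: joints at [-1.046, 0.501, -0.427, 1.55, 0.221, 1.138, -0.21], TCP at [0.168, 0.628, 0.231] pointing down, gripper open.
Joint ranges: [-2.88, 2.88], [-0.31, 2.03], [-1.54, 1.56], [0.2, 2.42], [-1.41, 4.55], [0.19, 2.02], [-2.57, 2.57]. Speed limits (rad/s): [2.57, 2.57, 3.14, 3.14, 3.14, 3.14, 3.14].

### API

Orientations are given as a unit quaternion [x, y, z, w].
In Python, from bench import observe, snapshot, hand_in gives the robot as it stands. The module is installed in compiled form; this text tells all that it offers.
- The arm moves only by the tool step_arm, never from a script. Its argument "steps" is text: rows parted by semicolons, each of 5 numbers parted by spaces: the finger opening in mm, from 0 to 85.4, then the shift along the tool's x, y, z in units of 0.4 m (1.0 is 0.4 m), then the turn about the tool's z in units of 60 degrees (1.0 is 60 degrees). In form: hand x y z roll; .... A call has 1 to 20 rows; each row shifts and turns the commanded pose from where the row before left it, along the tool's axes as they then stand; what a row does not reach is not made up. A row lasts 1/8 s, in which the tool goes at most 62.5 mm and 10.7 degrees, less where a joint would pass 70% of its speed; a pose out of reach is approached as far as the arm can. A call with a number of a shift or a turn outside -1 to 1 is refused whole. A call with a gripper value outside its range is refused whole. The fingers move at their own pace and stop on an object; "force" is the grip in N (left out, the last holds). Time passes only in rows, so rows that do not move let the fingers close. It gives the time, the measured TCP pose, the force, the opening and the grip force at its end, in the units of the state.
- observe(): the state, without advancing time (a new reading comes with each control period).
- snapshot(name): name is "side" or "top"; returns a dict with "color" (420x560x3 uint8, blue, green, red), "K" (3x3 intrinsics, pixels), "position" and "attitude" of the camera in the world. Camera axes: x right, y down, z forward; pixel columns grow to the right and rows downward; lengths in m; the calibration is good to about 2 mm. A picture is of the moment at which its call begins. There is no depth.
- hand_in(): hands the job in; it is judged then, once.
The state is a dict: "time": time; "joints": joint angles; "qd": joint speeds; "tau": joint torques, N m; "tool_pos": TCP position; "ee_rot": TCP orientation; "force": force on the tool from outside, world axes, zero at the start; "moment": the same for the moment, N m; "gripper_width": finger opening in m; "grasp_force": force on a finger pad.
Only numpy, scipy, OpenCV 4.12 (cv2) and the standard library are available. Lean on these libraries where they do the work, as an engineer would, in place of code of your own. Each camera call takes 0.05 s, during which the arm holds its last target. There are 200 camera calls.

## Working session

There is one attempt and no reset: what is moved stays moved. The work goes in short steps, Python scripts to look and compute and a tool call to move; the robot and the scene stay as the last step left them, time stands still between calls to the robot, and variables do not carry over. Pictures are saved under pics/ and viewed, at most 10 in all, crops included, and the job is handed in when it is done.

Besides the shell and the picture viewer there is one more tool, called in YAML: its name, and indented under it one key for each argument. step_arm: Moves the arm, as the interface text tells. Its arguments: {"type":"object","properties":{"steps":{"type":"string"},"force":{"type":"number"}},"required":["steps"]}

```bash
mkdir -p pics; python3 - <<'E'
from bench import *
import cv2
s=observe();print(s)
for n in("top","side"):
    d=snapshot(n);cv2.imwrite(f"pics/{n}0.png",d["color"]);print(n,d["K"],d["position"],d["attitude"])
E
```

```text
{'time': 0.0, 'joints': array([-1.04576551,  0.50187653, -0.42673656,  1.55145605,  0.22076719,
        1.13831249, -0.21028922]), 'qd': array([-0.00139575, -0.0003825 ,  0.0004112 ,  0.00102779,  0.00031088,
       -0.00037357, -0.00128187]), 'tau': array([-2.16498270e-04, -5.69514835e+01, -5.81636086e+00, -2.80940527e+01,
        1.05416551e-02,  1.19868715e-02,  9.42898026e-06]), 'tool_pos': array([0.16813472, 0.6271456 , 0.23023403]), 'ee_rot': array([ 1.30539158e-01,  9.91442646e-01, -9.89591554e-04, -1.67632765e-04]), 'force': array([-0.58561395,  0.18178976,  0.03565616]), 'moment': array([ 0.00261561,  0.00463045, -0.03958812]), 'grasp_force': 0.0, 'gripper_width': 0.08536459205451948}
top [[379.22903188   0.         273.59524228]
 [  0.         379.22903188 210.67671489]
 [  0.           0.           1.        ]] [0.42462181 0.00379092 1.09315293] [ 0.71669152 -0.69624778  0.02612065 -0.03016615]
side [[442.48372029   0.         281.25228249]
 [  0.         442.48372029 205.51807814]
 [  0.           0.           1.        ]] [ 0.35642034 -0.90624682  0.82175749] [ 0.89756662 -0.07794665  0.04441578 -0.43165464]
```

View pics/top0.png

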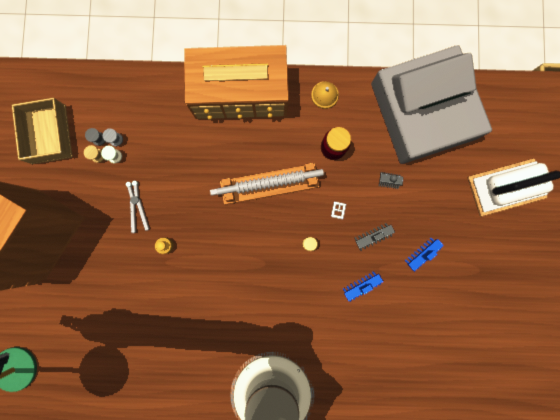

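View pics/side0.png

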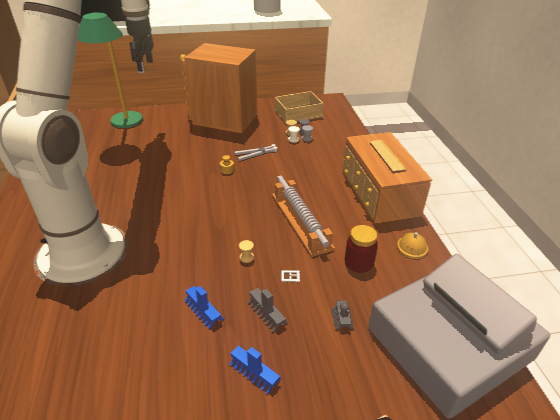

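The top view shows four combs: dark long (375,237), short fine dark (391,180), and blue look-alikes at (425,254) and (363,287). The dark long one fits "dark steel, 110 mm". The cradle is at (270,183). I'll confirm with an enlarged crop.

```bash
cat > h.py <<'E'
from bench import *
import cv2, numpy as np
from scipy.spatial.transform import Rotation as R
def ray(d,uv):
    v=R.from_quat(d["attitude"]).apply(np.linalg.inv(d["K"])@[uv[0],uv[1],1]); return np.array(d["position"]),v
def plane(d,uv,z):
    p,v=ray(d,uv); return p+v*(z-p[2])/v[2]
def proj(d,X):
    c=R.from_quat(d["attitude"]).inv().apply(np.array(X)-d["position"]); q=d["K"]@c; return q[:2]/q[2]
def tri(da,ua,db,ub):
    p,v=ray(da,ua);q,w=ray(db,ub);t=np.linalg.lstsq(np.c_[v,-w],q-p,rcond=None)[0]
    return (p+v*t[0]+q+w*t[1])/2, np.linalg.norm(p+v*t[0]-q-w*t[1])
E
python3 - <<'E'
from h import *
t=snapshot("top");s=snapshot("side")
print(proj(t,[0,0,0]),proj(s,[0,0,0]))
def crop(d,x,y,w,h,k): return cv2.resize(d["color"][y:y+h,x:x+w],None,fx=k,fy=k,interpolation=cv2.INTER_CUBIC)
im=np.zeros((600,800,3),np.uint8)
a=crop(t,345,215,60,45,6.5);im[:a.shape[0],:a.shape[1]]=a      
a=crop(s,240,280,60,55,5);im[:a.shape[0],400:400+a.shape[1]]=a  
a=crop(t,205,155,125,55,3.2);im[300:300+a.shape[0],:a.shape[1]]=a 
a=crop(s,265,170,75,95,3.1);im[300:300+a.shape[0],410:410+a.shape[1]]=a
cv2.imwrite("pics/crop.png",im)
E
```

```text
[272.30864649 393.92748218] [ 81.24101234 251.8919777 ]
```

View pics/crop.png

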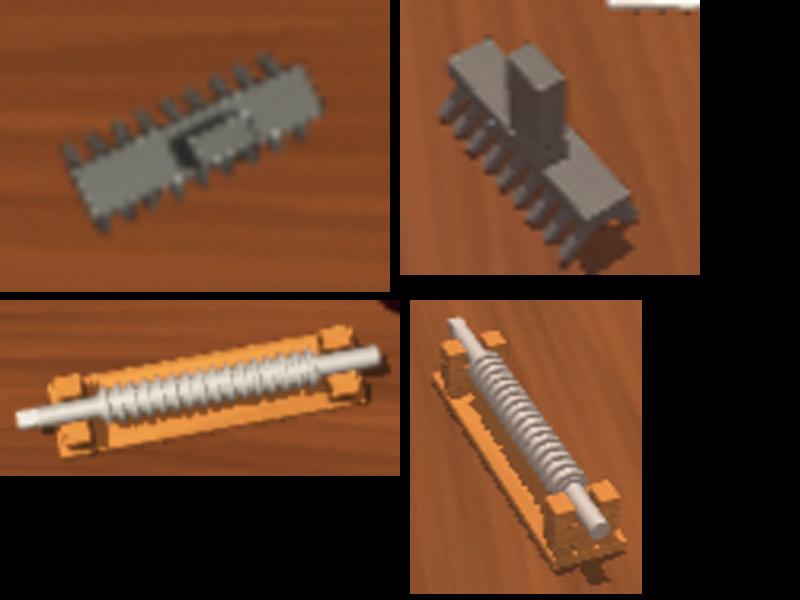

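The crop confirms it: the dark grey comb with 9 coarse teeth and an upright handle. In the crop its back corners are at (72,168), (100,212), (300,68), (322,108), and the spindle lies along the cradle in both views. Measuring next.

```bash
python3 - <<'E'
from h import *
t=snapshot("top");s=snapshot("side")
C=lambda x,y:(x/6.5+345,y/6.5+215)
S=lambda x,y:((x-400)/5+240,y/5+280)
cs=[plane(t,C(*p),.030)for p in[(72,168),(100,212),(322,108),(300,68)]]
print("back",np.mean(cs,0),np.linalg.norm((cs[0]+cs[1]-cs[2]-cs[3])/2),"dir",(cs[0]+cs[1]-cs[2]-cs[3])/2)
print("htop T",plane(t,C(222,142),.07),"S",plane(s,S(537,65),.07))
# side back outer corners
print("side back",np.mean([plane(s,S(*p),.030)for p in[(448,62),(490,42),(585,222),(635,190)]],0))
# spindle: bright low-sat mask
def spin(d,box,z,n):
    x,y,w,h=box;im=d["color"][y:y+h,x:x+w];hsv=cv2.cvtColor(im,cv2.COLOR_BGR2HSV)
    m=((hsv[...,1]<70)&(hsv[...,2]>90)).astype(np.uint8)
    k,l,st,ce=cv2.connectedComponentsWithStats(m);i=1+np.argmax(st[1:,4]);
    (c,sz,a)=cv2.minAreaRect(np.argwhere(l==i)[:,::-1].astype(np.float32))
    b=cv2.boxPoints((c,sz,a)); b=b+[x,y]
    e=sorted([(np.linalg.norm(b[i]-b[(i+1)%4]),i)for i in range(4)])[:2]
    P=[plane(d,(b[i]+b[(i+1)%4])/2,z)for _,i in e]
    P.sort(key=lambda p:-p[1]); v=P[0]-P[1]
    print(n,st[i],"mid",(P[0]+P[1])/2,"len",np.linalg.norm(v),"yaw of y axis",np.arctan2(-v[0],v[1]),P)
spin(t,(205,155,125,55),.045,"T");spin(s,(265,170,75,95),.045,"S")
def orange(d,box):
    x,y,w,h=box;hsv=cv2.cvtColor(d["color"][y:y+h,x:x+w],cv2.COLOR_BGR2HSV)
    m=((hsv[...,0]<22)&(hsv[...,1]>120)&(hsv[...,2]>190)).astype(np.uint8)
    r=cv2.minAreaRect(np.argwhere(m)[:,::-1].astype(np.float32));b=cv2.boxPoints(r)+[x,y];return b,r
b,r=orange(t,(205,155,125,55));print("orange T",r,[plane(t,q,.03)[:2]for q in b],plane(t,b.mean(0),.03))
# block outer top edges hand-picked
T=lambda x,y:(x/3.2+205,(y-300)/3.2+155)
bl=[plane(t,T(*p),.055)for p in[(50,380),(60,455),(350,325),(362,393)]];print("blocks",bl,np.mean(bl,0))
print(R.from_quat(observe()["ee_rot"]).as_matrix())
E
```

```text
back [ 0.44556181 -0.27574746  0.03      ] 0.10688790976994957 dir [-0.04655918  0.0962147   0.        ]
htop T [ 0.4437797  -0.27488057  0.07      ] S [ 0.44927401 -0.27662143  0.07      ]
side back [ 0.44889936 -0.27798987  0.03      ]
T [  5  14 114  26 922] mid [0.58703389 0.03270319 0.045     ] len 0.31906228941573755 yaw of y axis 0.21838248953664166 [array([0.55247134, 0.18844534, 0.045     ]), array([ 0.62159644, -0.12303895,  0.045     ])]
S [ 13   6  51  71 757] mid [0.59013131 0.03363085 0.045     ] len 0.3291051027452106 yaw of y axis 0.2187053415476575 [array([0.55442901, 0.19426362, 0.045     ]), array([ 0.62583362, -0.12700192,  0.045     ])]
orange T ((63.74143981933594, 27.81078338623047), (24.586332321166992, 96.30077362060547), 79.5625228881836) [array([0.5936461 , 0.16784484]), array([ 0.65128087, -0.09918213]), array([ 0.58240204, -0.11318713]), array([0.52523915, 0.15249834])] [0.58801668 0.02714399 0.03      ]
blocks [array([0.58823487, 0.15987302, 0.055     ]), array([0.52339794, 0.14864983, 0.055     ]), array([ 0.64370178, -0.09821255,  0.055     ]), array([ 0.58456236, -0.10977655,  0.055     ])] [0.58497424 0.02513344 0.055     ]
[[-9.65938910e-01  2.58770113e-01 -2.23472405e-04]
 [ 2.58770205e-01  9.65938699e-01 -6.40843403e-04]
 [ 5.00295238e-05 -6.76843579e-04 -9.99999770e-01]]
```

Comb is at about (0.447, -0.2765) with yaw 0.45. Cradle middle is at about (0.587, 0.028) with yaw 0.22. Moving over the comb now, by a way that stays clear of the base.

step_arm:
  steps: "60 -0.116 -0.091 0 0;60 -0.116 -0.091 0 0;60 -0.116 -0.091 0 0;60 -0.116 -0.091 0 0;60 -0.116 -0.091 0 0;60 -0.116 -0.091 0 0;60 -0.116 -0.091 0 0;60 -0.116 -0.091 0 0;60 -0.033 -0.127 0 0;60 -0.033 -0.127 0 0;60 -0.033 -0.127 0 0;60 -0.033 -0.127 0 0;60 -0.033 -0.127 0 0;60 -0.033 -0.127 0 0;60 -0.033 -0.127 0 0;60 -0.033 -0.127 0 0;60 -0.033 -0.127 0 0;60 -0.033 -0.127 0 0"

```text
time: 2.55
tool_pos: [0.4474, -0.2759, 0.2315]
ee_rot: [0.13, 0.991, -0.0, 0.0]
force: [0.7, 0.9, 0.8]
gripper_width: 0.0597
grasp_force: 0.0
```

step_arm:
  steps: "60 0 0 0 0.164;60 0 0 0 0.164;60 0 0 0 0.164;60 0 0 0 0.164;60 0 0 0 0.163;60 0 0 0 0"

```text
time: 3.3
tool_pos: [0.4475, -0.2741, 0.2313]
ee_rot: [0.53, 0.848, -0.0, -0.0]
force: [0.2, -0.3, 0.0]
gripper_width: 0.06
grasp_force: 0.0
```

step_arm:
  steps: "60 0 0 0.12 0;60 0 0 0.12 0;60 0 0 0.12 0;60 0 0 0.08 0;60 0 0 0.045 0;60 0 0 0 0"

```text
time: 4.05
tool_pos: [0.4468, -0.274, 0.0365]
ee_rot: [0.53, 0.848, -0.0, -0.001]
force: [-1.0, 0.3, -0.0]
gripper_width: 0.0601
grasp_force: 0.0
```

```bash
python3 - <<'E'
from h import *
t=snapshot("top");s=snapshot("side")
a=cv2.resize(t["color"][190:290,320:440],(480,400),interpolation=cv2.INTER_CUBIC);b=cv2.resize(s["color"][230:350,215:305],(300,400),interpolation=cv2.INTER_CUBIC)
cv2.imwrite("pics/g1.png",np.hstack([a,b]));print(observe()["tool_pos"],observe()["force"])
E
```

```text
[ 0.44826699 -0.27486579  0.03825951] [ 0.42802673 -0.30800825 -0.17901831]
```

View pics/g1.png

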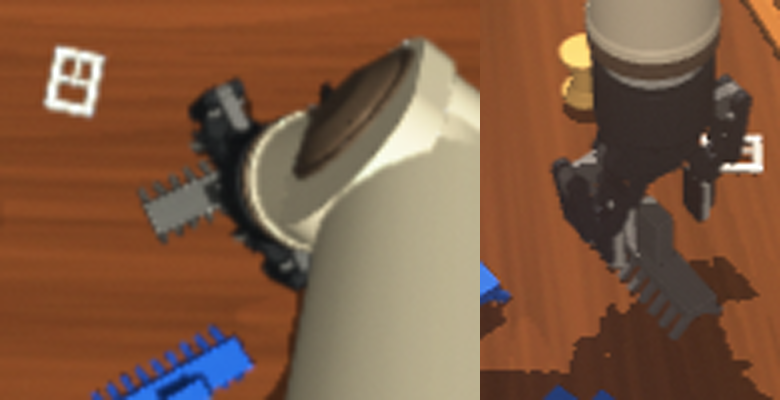

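The fingers straddle the handle and stay clear of the blue comb. Closing and lifting a little.

step_arm:
  steps: "5 0 0 0 0;5 0 0 0 0;5 0 0 0 0;5 0 0 0 0;5 0 0 0 0;5 0 0 0 0"
  force: 60

```text
time: 4.9
tool_pos: [0.4478, -0.2746, 0.0379]
ee_rot: [0.531, 0.847, 0.0, 0.0]
force: [-1.1, -0.0, 6.3]
gripper_width: 0.0131
grasp_force: 60.9
```

step_arm:
  steps: "5 0 0 -0.1 0;5 0 0 -0.12 0;5 0 0 -0.12 0;5 0 0 0 0;5 0 0 0 0"

```text
time: 5.52
tool_pos: [0.4465, -0.2735, 0.1722]
ee_rot: [0.531, 0.847, 0.0, -0.001]
force: [0.3, 0.0, -3.0]
gripper_width: 0.0132
grasp_force: 60.0
```

```bash
python3 - <<'E'
from h import *
for n in range(4): snapshot("side"); o=observe(); print(o["time"],o["tool_pos"],o["force"],o["gripper_width"],R.from_quat(o["ee_rot"]).as_matrix()[:2,1])
E
```

```text
5.575 [ 0.44609314 -0.27335053  0.17154238] [-0.53904145 -0.6417458  -3.84801419] 0.01276840170438856 [0.89974639 0.43640864]
5.625 [ 0.44597992 -0.27337446  0.17127801] [ 0.08151866  0.4037881  -4.27920468] 0.013505976856920936 [0.89977654 0.4363442 ]
5.675 [ 0.4460296  -0.2734757   0.17129561] [ 0.0462307   0.43122156 -2.27359022] 0.012970469981655164 [0.89978997 0.43631591]
5.725 [ 0.44624276 -0.2736213   0.17147591] [ 0.03484579  0.36309386 -4.3529358 ] 0.013361755364141262 [0.89983015 0.43623435]
```

Held (about 3.5 N). Turning and carrying it over the cradle.

step_arm:
  steps: "5 0 0 0 0.11;5 0 0 0 0.11;5 0.11 0.086 0 0;5 0.11 0.086 0 0;5 0.11 0.086 0 0;5 0.11 0.086 0 0;5 0.11 0.086 0 0;5 0.108 0.084 0 0;5 0 0 0 0;5 0 0 0 0"

```text
time: 6.98
tool_pos: [0.5895, 0.0273, 0.1719]
ee_rot: [0.624, 0.781, -0.001, -0.001]
force: [-0.8, -1.6, -3.0]
gripper_width: 0.0129
grasp_force: 59.8
```

```bash
python3 - <<'E'
from h import *
t=snapshot("top");s=snapshot("side")
for n in range(3): snapshot("side"); o=observe(); print(o["time"],o["tool_pos"],o["force"],o["gripper_width"],R.from_quat(o["ee_rot"]).as_matrix()[:2,1])
a=cv2.resize(t["color"][130:230,210:330],(480,400),interpolation=cv2.INTER_CUBIC);b=cv2.resize(s["color"][140:260,260:350],(300,400),interpolation=cv2.INTER_CUBIC)
cv2.imwrite("pics/c1.png",np.hstack([a,b]))
E
```

```text
7.125 [0.58964937 0.02560469 0.1727224 ] [-0.45550704 -0.43278237 -2.90739353] 0.013085008163610022 [0.97623931 0.21669032]
7.175 [0.58982975 0.02571132 0.17297371] [ 0.13604381 -0.18714794 -2.15609601] 0.013283496381873258 [0.97623956 0.21669208]
7.225 [0.5900029  0.02597262 0.1731657 ] [-0.39905839 -0.46018509 -3.24874868] 0.013239876689351842 [0.97619892 0.21687661]
```

View pics/c1.png

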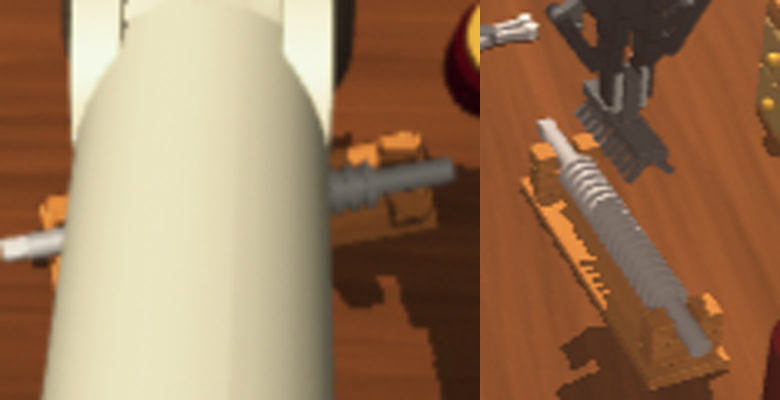

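The comb is held level above the spindle and in line with it. Lowering to just above contact.

step_arm:
  steps: "5 0 0 0.08 0;5 0 0 0.06 0;5 0 0 0.03 0;5 0 0 0.012 0;5 0 0 0 0;5 0 0 0 0"

```text
time: 7.98
tool_pos: [0.5911, 0.0275, 0.1014]
ee_rot: [0.625, 0.781, 0.001, 0.001]
force: [-0.4, -0.2, -2.7]
gripper_width: 0.0133
grasp_force: 59.8
```

step_arm:
  steps: "5 0 0 0.005 0;5 0 0 0 0"

```text
time: 8.22
tool_pos: [0.5904, 0.0276, 0.0987]
ee_rot: [0.625, 0.781, 0.0, 0.0]
force: [-0.2, -0.1, -1.7]
gripper_width: 0.0128
grasp_force: 59.8
```

step_arm:
  steps: "5 0 0 0.005 0;5 0 0 0 0"

```text
time: 8.48
tool_pos: [0.5901, 0.0275, 0.0963]
ee_rot: [0.625, 0.781, -0.0, -0.0]
force: [0.8, 0.1, -3.0]
gripper_width: 0.0129
grasp_force: 59.8
```

step_arm:
  steps: "5 0 0 0.003 0;5 0 0 0 0"

```text
time: 8.72
tool_pos: [0.5902, 0.0275, 0.0951]
ee_rot: [0.625, 0.781, -0.0, -0.0]
force: [0.5, -0.6, -3.0]
gripper_width: 0.0134
grasp_force: 59.8
```

step_arm:
  steps: "5 0 0 0.003 0;5 0 0 0 0"

```text
time: 8.98
tool_pos: [0.5903, 0.0275, 0.094]
ee_rot: [0.625, 0.781, -0.0, -0.0]
force: [-0.4, 0.6, -2.4]
gripper_width: 0.0132
grasp_force: 59.8
```

step_arm:
  steps: "5 0 0 0.003 0;5 0 0 0 0"

```text
time: 9.22
tool_pos: [0.5903, 0.0275, 0.0928]
ee_rot: [0.625, 0.781, -0.0, -0.0]
force: [0.6, -0.2, -3.5]
gripper_width: 0.0132
grasp_force: 59.8
```

step_arm:
  steps: "5 0 0 0.002 0;5 0 0 0 0"

```text
time: 9.48
tool_pos: [0.5903, 0.0275, 0.092]
ee_rot: [0.625, 0.781, -0.0, -0.0]
force: [0.1, -1.0, -3.6]
gripper_width: 0.0135
grasp_force: 59.8
```

step_arm:
  steps: "5 0 0 0.002 0;5 0 0 0 0"

```text
time: 9.72
tool_pos: [0.5903, 0.0275, 0.0912]
ee_rot: [0.625, 0.781, -0.0, -0.0]
force: [-0.3, 0.0, -3.7]
gripper_width: 0.0129
grasp_force: 59.8
```

step_arm:
  steps: "5 0 0 0.002 0;5 0 0 0 0"

```text
time: 9.98
tool_pos: [0.5903, 0.0275, 0.0908]
ee_rot: [0.625, 0.781, 0.0, -0.0]
force: [-0.7, 0.8, 1.3]
gripper_width: 0.0132
grasp_force: 60.5
```

step_arm:
  steps: "5 0 0 0.002 0;5 0 0 0 0"

```text
time: 10.22
tool_pos: [0.5904, 0.0276, 0.0905]
ee_rot: [0.625, 0.781, 0.0, -0.0]
force: [-3.5, 0.7, 6.6]
gripper_width: 0.0132
grasp_force: 61.2
```

step_arm:
  steps: "5 0 0 0.001 0;5 0 0 0 0"

```text
time: 10.48
tool_pos: [0.5905, 0.0276, 0.0905]
ee_rot: [0.625, 0.781, 0.0, -0.0]
force: [-5.1, 0.2, 9.0]
gripper_width: 0.0133
grasp_force: 61.6
```

Ridge contact at z≈0.0907, with a slight sideways push toward −x. I'll ease off, centre the comb, then feel along.

step_arm:
  steps: "5 0 -0.002 -0.001 0;5 0 0 0 0"

```text
time: 10.72
tool_pos: [0.59, 0.0274, 0.0903]
ee_rot: [0.625, 0.781, 0.0, 0.0]
force: [-2.2, -0.0, 6.2]
gripper_width: 0.0131
grasp_force: 61.1
```

step_arm:
  steps: "5 0.0025 0 0 0;5 0 0 0 0"

```text
time: 10.98
tool_pos: [0.59, 0.0275, 0.0903]
ee_rot: [0.625, 0.781, 0.0, 0.001]
force: [-1.4, -1.6, 4.9]
gripper_width: 0.0132
grasp_force: 61.1
```

step_arm:
  steps: "5 0.0025 0 0 0;5 0 0 0 0"

```text
time: 11.22
tool_pos: [0.59, 0.0276, 0.0903]
ee_rot: [0.625, 0.78, -0.0, 0.001]
force: [-1.2, -3.9, 5.7]
gripper_width: 0.0133
grasp_force: 61.1
```

step_arm:
  steps: "5 0.0025 0 -0.001 0;5 0 0 0 0"

```text
time: 11.48
tool_pos: [0.5896, 0.029, 0.0903]
ee_rot: [0.625, 0.78, -0.0, 0.001]
force: [0.6, -5.9, 3.0]
gripper_width: 0.0131
grasp_force: 60.8
```

step_arm:
  steps: "5 0.0025 0 0 0;5 0 0 0 0"

```text
time: 11.72
tool_pos: [0.5893, 0.0303, 0.0903]
ee_rot: [0.625, 0.781, 0.0, 0.001]
force: [0.4, -4.9, 4.2]
gripper_width: 0.0132
grasp_force: 60.8
```

step_arm:
  steps: "5 0.0025 0 0 0;5 0 0 0 0"

```text
time: 11.98
tool_pos: [0.589, 0.0316, 0.0903]
ee_rot: [0.625, 0.781, 0.0, 0.001]
force: [0.4, -4.8, 3.2]
gripper_width: 0.0136
grasp_force: 60.8
```

It's sliding on the ridges now. Continuing.

step_arm:
  steps: "5 0.0025 0 0 0;5 0 0 0 0"

```text
time: 12.22
tool_pos: [0.5886, 0.0331, 0.0902]
ee_rot: [0.625, 0.781, 0.0, 0.0]
force: [1.7, -4.6, 3.5]
gripper_width: 0.0132
grasp_force: 60.8
```

step_arm:
  steps: "5 0.0025 0 0 0;5 0 0 0 0"

```text
time: 12.48
tool_pos: [0.5865, 0.0363, 0.089]
ee_rot: [0.624, 0.781, -0.0, -0.002]
force: [0.5, -0.7, -3.4]
gripper_width: 0.0133
grasp_force: 59.9
```

step_arm:
  steps: "5 0.0025 0 0 0;5 0 0 0 0"

```text
time: 12.72
tool_pos: [0.5869, 0.0362, 0.0893]
ee_rot: [0.624, 0.781, -0.0, -0.001]
force: [0.1, 0.3, -2.9]
gripper_width: 0.0131
grasp_force: 59.9
```

step_arm:
  steps: "5 0.0025 0 0 0;5 0 0 0 0"

```text
time: 12.98
tool_pos: [0.5874, 0.0364, 0.09]
ee_rot: [0.625, 0.781, 0.0, -0.0]
force: [-0.0, 0.2, -2.9]
gripper_width: 0.0129
grasp_force: 59.9
```

The contact force vanished at y≈0.036, so the teeth are over the grooves. Lowering gently.

step_arm:
  steps: "5 0 0 0.0025 0;5 0 0 0 0"

```text
time: 13.22
tool_pos: [0.5875, 0.0362, 0.089]
ee_rot: [0.625, 0.781, 0.0, -0.0]
force: [-0.0, 0.1, -3.6]
gripper_width: 0.0133
grasp_force: 59.9
```

step_arm:
  steps: "5 0 0 0.0025 0;5 0 0 0 0"

```text
time: 13.48
tool_pos: [0.5875, 0.0361, 0.088]
ee_rot: [0.625, 0.781, -0.0, -0.0]
force: [-0.0, -0.5, -3.2]
gripper_width: 0.0132
grasp_force: 59.9
```

step_arm:
  steps: "5 0 0 0.0025 0;5 0 0 0 0"

```text
time: 13.72
tool_pos: [0.5875, 0.0361, 0.087]
ee_rot: [0.625, 0.781, -0.0, -0.0]
force: [0.5, 0.3, -3.1]
gripper_width: 0.0133
grasp_force: 59.9
```

step_arm:
  steps: "5 0 0 0.002 0;5 0 0 0 0"

```text
time: 13.98
tool_pos: [0.5875, 0.0361, 0.0862]
ee_rot: [0.625, 0.781, -0.0, -0.0]
force: [-0.7, -0.9, -3.2]
gripper_width: 0.013
grasp_force: 59.9
```

step_arm:
  steps: "5 0 0 0.002 0;5 0 0 0 0"

```text
time: 14.22
tool_pos: [0.5876, 0.0361, 0.0854]
ee_rot: [0.625, 0.781, -0.0, -0.0]
force: [0.1, -0.1, -2.9]
gripper_width: 0.013
grasp_force: 59.9
```

step_arm:
  steps: "5 0 0 0.0015 0;5 0 0 0 0"

```text
time: 14.48
tool_pos: [0.5878, 0.0362, 0.085]
ee_rot: [0.625, 0.781, 0.0, 0.0]
force: [0.2, 0.8, -2.7]
gripper_width: 0.0131
grasp_force: 60.0
```

step_arm:
  steps: "5 0 0 0.001 0;5 0 0 0 0"

```text
time: 14.72
tool_pos: [0.5879, 0.0362, 0.0849]
ee_rot: [0.625, 0.781, 0.0, 0.0]
force: [0.1, 0.3, 0.6]
gripper_width: 0.013
grasp_force: 60.4
```

Home at z≈0.0849, which is 5.8 mm below the ridges as expected. Releasing.

step_arm:
  steps: "16 0 0 0 0;20 0 0 0 0;30 0 0 0 0;50 0 0 0 0;50 0 0 0 0;50 0 0 0 0"

```text
time: 15.48
tool_pos: [0.5876, 0.0361, 0.0845]
ee_rot: [0.625, 0.781, -0.0, -0.0]
force: [-0.0, 0.5, 0.9]
gripper_width: 0.0503
grasp_force: 0.0
```

step_arm:
  steps: "50 0 0 -0.06 0;50 0 0 -0.1 0;50 0 0 -0.08 0;0 0 0 0 0;0 0 0 0 0;0 0 0 0 0;0 0 0 0 0;0 0 0 0 0"

```text
time: 16.48
tool_pos: [0.5873, 0.0361, 0.1798]
ee_rot: [0.625, 0.781, -0.0, -0.0]
force: [-0.3, -0.8, 0.5]
gripper_width: 0.0002
grasp_force: 0.0
```

```bash
python3 - <<'E'
from h import *
t=snapshot("top");s=snapshot("side")
o=observe(); print(o["time"],o["tool_pos"],o["force"],o["gripper_width"],R.from_quat(o["ee_rot"]).as_matrix()[:2,1])
b=cv2.resize(s["color"][140:260,240:360],(600,600),interpolation=cv2.INTER_CUBIC)
cv2.imwrite("pics/c2.png",b)
E
```

```text
16.575 [0.58744135 0.03609692 0.1801674 ] [ 0.08989956 -0.19279908  0.09620546] 0.00018841501623916628 [0.97568875 0.21916006]
```

View pics/c2.png

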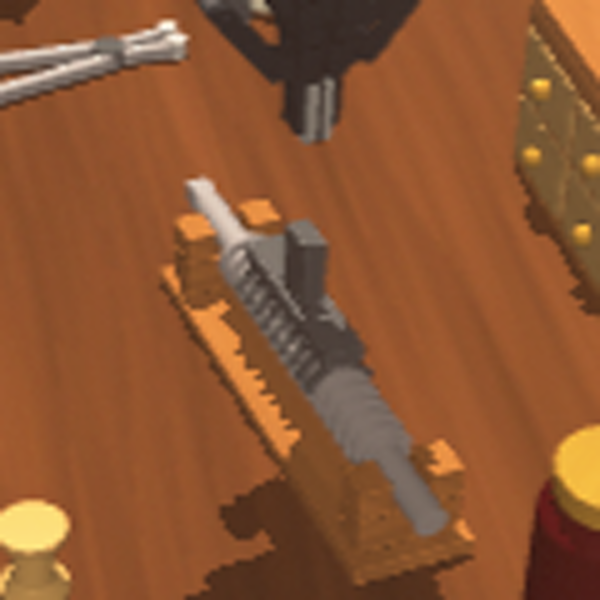

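The comb sits level on the spindle. I'll check its lengthwise place: handle top at crop (307,237), far-half block tops at (259,212) and (446,458).

```bash
python3 - <<'E'
from h import *
s=snapshot("side");P=lambda x,y,z:plane(s,(240+x/5,140+y/5),z)
h=P(307,237,.1164);a=P(259,212,.055);b=P(446,458,.055);u=(a-b)/np.linalg.norm(a-b)
print(h,a,b,np.linalg.norm(a-b),(h-(a+b)/2)@u, "yaw",np.arctan2(-u[0],u[1]))
# orange+everything top view: block outer extents from first top image
t=cv2.imread("pics/top0.png");T=snapshot("top")
hsv=cv2.cvtColor(t[155:210,205:330],cv2.COLOR_BGR2HSV);m=(hsv[...,0]<22)&(hsv[...,1]>120)&(hsv[...,2]>190)
pts=np.array([plane(T,(205+c,155+r),.055)for r,c in np.argwhere(m)]);k=pts@u
print("block-top mid along axis",(k.max()+k.min())/2,k.max()-k.min(),"tcp",np.array([.5875,.0361,0])@u, "axis off", )
E
```

```text
[0.59039625 0.03095881 0.1164    ] [0.58790563 0.14177343 0.055     ] [ 0.64062774 -0.088724    0.055     ] 0.2364501848980532 0.009644938145936663 yaw 0.22486367506735508
block-top mid along axis -0.10454702652581893 0.2660510208060416 tcp -0.09580574948109141 axis off
```

Both views agree: about 9 mm from the middle, within limits. Now pressing the left end (+y, which is tool +x).

step_arm:
  steps: "0 0.05 0 0 0;0 0.05 0 0 0;0 0 0 0.1 0;0 0 0 0.08 0;0 0 0 0.04 0;0 0 0 0.015 0;0 0 0 0 0;0 0 0 0 0"

```text
time: 17.68
tool_pos: [0.5798, 0.0753, 0.0877]
ee_rot: [0.625, 0.781, 0.001, 0.001]
force: [0.2, -0.2, 0.2]
gripper_width: 0.0002
grasp_force: 0.0
```

step_arm:
  steps: "0 0 0 0.004 0;0 0 0 0 0"

```text
time: 17.92
tool_pos: [0.579, 0.0751, 0.0852]
ee_rot: [0.625, 0.781, 0.0, 0.0]
force: [-0.9, 0.4, -0.3]
gripper_width: 0.0001
grasp_force: 0.0
```

step_arm:
  steps: "0 0 0 0.003 0;0 0 0 0 0"

```text
time: 18.18
tool_pos: [0.5787, 0.0751, 0.0836]
ee_rot: [0.625, 0.781, -0.0, -0.0]
force: [0.7, 0.8, 0.9]
gripper_width: 0.0
grasp_force: 0.0
```

step_arm:
  steps: "0 0 0 0.002 0;0 0 0 0 0"

```text
time: 18.42
tool_pos: [0.5787, 0.0752, 0.0828]
ee_rot: [0.625, 0.781, -0.0, -0.0]
force: [-0.4, -0.5, -0.7]
gripper_width: 0.0004
grasp_force: 0.0
```

step_arm:
  steps: "0 0 0 0.005 0;0 0 0 0.005 0;0 0 0 0 0"

```text
time: 18.8
tool_pos: [0.5786, 0.0752, 0.0786]
ee_rot: [0.625, 0.781, -0.0, -0.0]
force: [0.2, -0.7, -0.1]
gripper_width: 0.0002
grasp_force: 0.0
```

step_arm:
  steps: "0 0 0 0.002 0;0 0 0 0 0"

```text
time: 19.05
tool_pos: [0.5788, 0.0752, 0.078]
ee_rot: [0.625, 0.781, -0.0, -0.0]
force: [-0.3, -0.2, -0.6]
gripper_width: 0.0002
grasp_force: 0.0
```

step_arm:
  steps: "0 0 0 0.002 0;0 0 0 0 0"

```text
time: 19.3
tool_pos: [0.5788, 0.0752, 0.0772]
ee_rot: [0.625, 0.781, -0.0, -0.0]
force: [-0.6, -0.2, 0.0]
gripper_width: -0.0001
grasp_force: 0.0
```

step_arm:
  steps: "0 0 0 0.001 0;0 0 0 0 0"

```text
time: 19.55
tool_pos: [0.5788, 0.0752, 0.0769]
ee_rot: [0.625, 0.781, -0.0, -0.0]
force: [-0.1, 0.5, 0.5]
gripper_width: -0.0001
grasp_force: 0.0
```

step_arm:
  steps: "0 0 0 0.0015 0;0 0 0 0 0"

```text
time: 19.8
tool_pos: [0.5789, 0.0752, 0.0765]
ee_rot: [0.625, 0.781, 0.0, 0.0]
force: [-1.2, -1.0, 1.9]
gripper_width: -0.0001
grasp_force: 1.1
```

step_arm:
  steps: "0 0 0 0.001 0;0 0 0 0 0"

```text
time: 20.05
tool_pos: [0.579, 0.0752, 0.0764]
ee_rot: [0.625, 0.781, 0.0, 0.0]
force: [-1.1, 0.6, 5.5]
gripper_width: -0.0002
grasp_force: 2.7
```

step_arm:
  steps: "0 0 0 0.001 0;0 0 0 0 0"

```text
time: 20.3
tool_pos: [0.5791, 0.0753, 0.0764]
ee_rot: [0.625, 0.781, 0.0, 0.0]
force: [-2.3, -0.6, 8.1]
gripper_width: -0.0002
grasp_force: 4.0
```

Pressing at about 8 N. Hold, lift clear over the handle, then go to the right end.

step_arm:
  steps: "0 0 0 0 0;0 0 0 0 0;0 0 0 0 0;0 0 0 -0.03 0;0 0 0 -0.12 0;0 0 0 -0.09 0;0 -0.1 0 0 0;0 -0.1 0 0 0;0 0 0 0 0;0 0 0 0.1 0;0 0 0 0.08 0;0 0 0 0.04 0;0 0 0 0.01 0;0 0 0 0 0;0 0 0 0 0;0 0 0 0 0"

```text
time: 22.3
tool_pos: [0.5971, -0.0029, 0.0805]
ee_rot: [0.625, 0.781, 0.001, 0.001]
force: [1.0, -0.2, -0.0]
gripper_width: -0.0001
grasp_force: 0.0
```

step_arm:
  steps: "0 0 0 0.005 0;0 0 0 0.002 0;0 0 0 0 0"

```text
time: 22.68
tool_pos: [0.5963, -0.0029, 0.0766]
ee_rot: [0.625, 0.781, -0.0, -0.0]
force: [-0.0, -0.3, -0.6]
gripper_width: 0.0001
grasp_force: 0.0
```

step_arm:
  steps: "0 0 0 0.002 0;0 0 0 0 0"

```text
time: 22.92
tool_pos: [0.5965, -0.0029, 0.0765]
ee_rot: [0.625, 0.781, 0.0, 0.0]
force: [-1.3, -0.1, 4.0]
gripper_width: -0.0001
grasp_force: 2.4
```

step_arm:
  steps: "0 0 0 0.001 0;0 0 0 0 0"

```text
time: 23.18
tool_pos: [0.5966, -0.0029, 0.0764]
ee_rot: [0.625, 0.781, 0.0, 0.0]
force: [-2.4, -0.7, 8.0]
gripper_width: 0.0001
grasp_force: 3.8
```

step_arm:
  steps: "0 0 0 0 0;0 0 0 0 0;0 0 0 0 0;0 0 0 -0.03 0;0 0 0 -0.12 0;0 0 0 -0.12 0;0 0 0 -0.12 0;0 0 0 0 0;0 0 0 0 0"

```text
time: 24.3
tool_pos: [0.5961, -0.0028, 0.2315]
ee_rot: [0.625, 0.781, 0.0, -0.0]
force: [0.1, -0.1, -0.6]
gripper_width: -0.0001
grasp_force: 0.0
```

```bash
python3 - <<'E'
from h import *
s=snapshot("side")["color"]
cv2.imwrite("pics/end.png",cv2.resize(s[140:260,240:360],(600,600),interpolation=cv2.INTER_CUBIC));print(observe()["force"],observe()["tool_pos"])
E
```

```text
[ 0.18191976 -0.42709589 -0.2121167 ] [ 0.59548712 -0.00282238  0.23054773]
```

View pics/end.png

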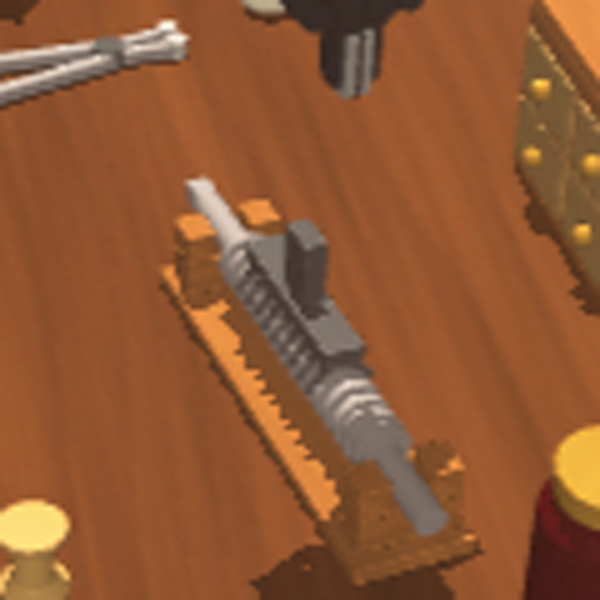

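The comb is still seated flat at the same place (handle top at crop (307,237)), and the gripper is clear.

```bash
python3 -c "
from bench import *
print(hand_in())"
```

```text
the job is handed in; nothing more can be done
None
```

I seated the long comb fully home in the spindle's thread about 9 mm left of midway, pressed both ends of its back at about 8 N with no rocking seen, and left it untouched before handing in at about 24 s; the hand-in returned no verdict.

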